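Lock the twist lid of the tall stoneware jar at a pottery stall

ROBOT

A 7-joint arm with a two-finger parallel gripper is mounted at the origin on the work surface. World frame = base frame: x ahead of the robot, y to its left, z up, the work surface at z = 0. Lengths are in m, angles in rad, forces in N, time in s.
With the tool pointing down it reaches from about 0.425 to 0.925 m from the base axis. Payload 6.8 kg.
Tool frame: the origin (TCP) lies midway between the tips of the shut fingers; the grasp point (between the pads) lies 19 mm behind it; z points along the fingers, y is the line along which they close (so a half turn about z gives the same grasp; the last joint's range is limited). The gripper opens to 85 mm and grips with 20 to 120 N. Pads are 22 mm wide; open, the fingers measure 114 mm over their backs; the gripper's body (76 mm by 85 mm) begins 54 mm behind the grasp point. The pads swing forward as they close: fully open they stand 13 mm farther back than shut.
Start: joints at [1.194, 0.477, 0.022, 1.555, -0.011, 1.109, -0.083], TCP at [0.179, -0.651, 0.202] pointing down, gripper open.
Joint ranges: [-2.96, 2.96], [-0.34, 2.1], [-1.41, 1.46], [0.24, 2.44], [-1.37, 4.51], [0.17, 1.92], [-2.96, 2.96]. Speed limits (rad/s): [2.39, 2.39, 3.14, 3.14, 3.14, 3.14, 3.14].

INTERFACE

Orientations are given as a unit quaternion [w, x, y, z].
In Python, from station import bot, eyes, ticket gives the robot as it stands.
- The arm moves only by the shell command python3 -m crank 'ROWS' [FORCE]. ROWS is text: rows parted by semicolons, each of 7 numbers parted by spaces: the shift along the tool's x, y, z in units of 0.5 m (1.0 is 0.5 m), then the turn, a rotation vector about the tool's x, y, z in units of 180 degrees (1.0 is 180 degrees), then the closure, from 0 (fully open) to 1 (shut). A call has 1 to 20 rows; each row is the pose to reach, as a shift and turn from the pose commanded when the call began, along the tool's axes at that moment, turning the shorter way round; what a row does not reach only later rows make up. A row lasts 1/10 s, in which the tool goes at most 50 mm and 8.59 degrees, less where a joint would pass 70% of its speed; a pose out of reach is approached as far as the arm can. A call with a number of a shift or a turn outside -1 to 1 is refused whole. A call with a gripper value outside its range is refused whole. The fingers move at their own pace and stop on an object; FORCE is the grip in N (left out, the last holds). Time passes only in rows, so rows that repeat a pose let the fingers close. It gives the time, the measured TCP pose, the force, the opening and the grip force at its end, in the units of the state.
- bot.get_obs(): the state, without advancing time (a new reading comes with each control period).
- eyes.read_camera(name): name is "scene" or "top"; returns a dict with "image" (480x640x3 uint8, red, green, blue), "K" (3x3 intrinsics, pixels), "R" (3x3) and "t" (3): a world point X has camera coordinates R X + t. Camera axes: x right, y down, z forward; pixel columns grow to the right and rows downward; lengths in m; the calibration is good to about 2 mm. A picture is of the moment at which its call begins. There is no depth.
- ticket.hand_in(): hands the job in; it is judged then, once.
The state is a dict: "t": time; "q": joint angles; "joint_vel": joint speeds; "joint_torque": joint torques, N m; "eef_pos": TCP position; "tool_rot": TCP orientation; "contact_force": force on the tool from outside, world axes, zero at the start; "torque": the same for the moment, N m; "gripper_width": opening from 0.0 (shut) to 1.0 (fully open); "grasp_force": force on a finger pad.
Only numpy, scipy, OpenCV 4.12 (cv2) and the standard library are available. Lean on these libraries where they do the work, as an engineer would, in place of code of your own. Each camera call takes 0.05 s, during which the arm holds its last target. There are 200 camera calls.

TASK

The tall jar on the stall table is sold: lock its lid for the journey by turning the wooden bar on top about a quarter turn clockwise (seen from above) until it clicks home, with the bar in line with the jar's two ears, then let go. Leave the lid of the short, wide jar as it is.

Things in the scene. Friction and masses are not known exactly. Their poses are not given: they have to be found in the camera images.
- tall_jar_lid (a joint): turn of the tall jar's lid, rad, growing clockwise seen from above: 0 unlocked, 1.5 locked at the end stop; starts at 0.05 to 0.3. It turns freely (0.015 N m) to about 0.97, then a spring catch resists (up to 0.2 N m) until 1.2; past that it snaps the lid on to 1.45 or more, against the stop at 1.5. Let go before 1.2, it springs back to about 0.95. It cannot be lifted off.
- tall_jar_bar (a point): centre of the wooden bar on the tall jar's lid, on the turning axis, half-way up the bar, about 183 mm above the table. The bar is an upright fin 64 mm long (this point's x axis), 16 mm thick (y), 40 mm tall (z up); its foot is on the flat lid 20 mm below this point. It turns with the lid.
- tall_jar: cream stoneware jar with thin blue bands, 112 mm across, 150 mm tall to its 13 mm thick, 110 mm wide lid; it stands fast. Origin: centre of its underside, z up. Two ears stick out 26 mm at +y and -y (within 5 deg), 24 to 62 mm below the lid, with a steel catch at the rim above each. The bar lies across the ears' line unlocked, along it locked.
- short_jar_bar_end (a point): on the lid of the short, wide jar (not to be turned): a point in one end of its bar, 30 mm from the lid's axis (this point's x axis points away from the axis), half-way up the bar, about 118 mm above the table. Same make and same bar, but 144 mm across and 85 mm tall to the lid; it too stands fast. Either jar may be on the left.
There are look-alikes about, which are no part of the job. Leave any pink, red or yellow look-alike of the tall_jar alone.

How it is judged:
At the end, for the whole second after the job is handed in: The tall jar's lid is past its click and at rest within 0.18 rad (10 degrees) of the locked stop (joint above 1.32), the robot has let go, and the bar end of the short jar's lid is within 15 mm of where it started (value of joint tall_jar_lid above 1.32 rad and velocity of joint tall_jar_lid between -0.05 and 0.05 rad/s and distance of short_jar_bar_end from where it was at the start of the episode below 0.015 m); the robot touches nothing.
It fails at once if the short jar's lid is turned (its bar end moves more than 15 mm) (distance of short_jar_bar_end from where it was at the start of the episode above 0.015 m).
It also fails if it takes over 29 s, if anything falls off the work surface, if the arm or the gripper's body presses on something with over 40 N, if the wrist force passes 120 N, or if a joint passes its speed limit or range.

## Working session

There is one attempt and no reset: what is moved stays moved. The work goes in short steps, Python scripts to look and compute and a shell command to move; the robot and the scene stay as the last step left them, time stands still between calls to the robot, and variables do not carry over. Pictures are saved under pics/ and viewed, at most 10 in all, crops included, and the job is handed in when it is done.

```bash
mkdir -p pics; python3 - <<'E'
from station import bot,eyes
import cv2,numpy as np
for n in("scene","top"):
    c=eyes.read_camera(n);cv2.imwrite(f"pics/{n}0.png",c["image"][:,:,::-1]);np.savez(f"pics/{n}0.npz",**c)
    print(n,c["K"].round(1).tolist(),c["R"].round(3).tolist(),c["t"].round(3).tolist())
o=bot.get_obs();print(o["t"],o["eef_pos"],o["tool_rot"])
E
```

```text
scene [[494.3, 0.0, 319.2], [0.0, 494.3, 235.8], [0.0, 0.0, 1.0]] [[-0.439, -0.899, 0.005], [-0.854, 0.415, -0.315], [0.281, -0.142, -0.949]] [0.194, 0.569, 0.85]
top [[480.4, 0.0, 314.6], [0.0, 480.4, 235.5], [0.0, 0.0, 1.0]] [[0.004, -1.0, 0.011], [-0.996, -0.004, -0.085], [0.085, -0.011, -0.996]] [-0.069, 0.589, 1.192]
0.1 [ 0.17907986 -0.65021762  0.20093275] [-7.96170788e-04  9.90981659e-01  1.33995088e-01 -1.84611151e-04]
```

View pics/scene0.png

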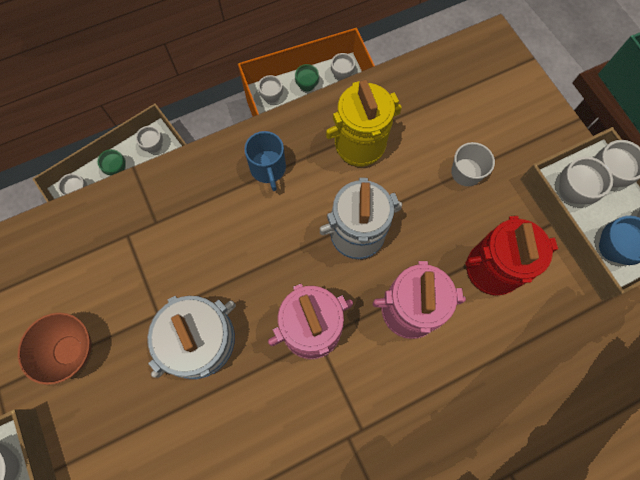

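View pics/top0.png

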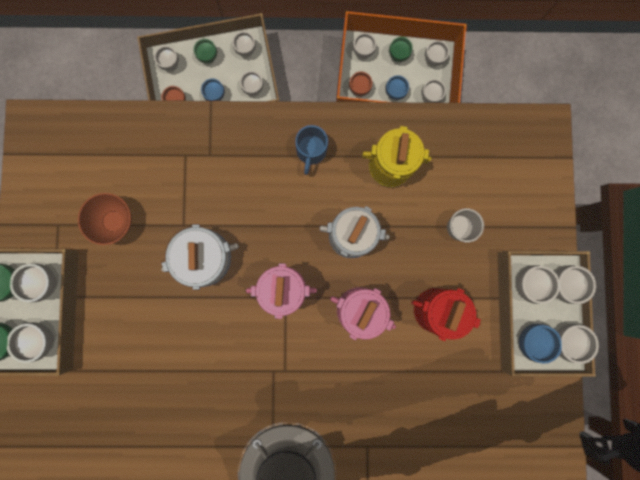

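The candidates are:

- **Pale jars:** scene (363,215) / top (356,232), tall and narrow; and scene (190,337) / top (197,257), short and wide.
- **Look-alikes to leave alone:** pinks at top (280,290) and (365,315), red at (448,313), yellow at (400,155).

The pale, narrow, tall jar at top (356,232) is the target.

```bash
cat > h.py <<'E'
import cv2,numpy as np
def ray(c,uv,z):
    K,R,t=c["K"],c["R"],c["t"];C=-R.T@t
    d=(R.T@np.linalg.inv(K)@np.c_[np.atleast_2d(uv),np.ones(len(np.atleast_2d(uv)))].T).T
    return C+d*((z-C[2])/d[:,2])[:,None]
def tri(c1,p1,c2,p2):
    P=[c["K"]@np.c_[c["R"],c["t"]] for c in(c1,c2)]
    X=cv2.triangulatePoints(P[0],P[1],np.float64(p1).reshape(2,1),np.float64(p2).reshape(2,1))[:,0];return X[:3]/X[3]
def lid(c,seed,r,zt):
    """bar (brown blob nearest seed, seen inside window) : minAreaRect pixels, and lid hull centre"""
    im=cv2.cvtColor(c["image"],cv2.COLOR_RGB2HSV);x,y=seed
    win=np.zeros(im.shape[:2],np.uint8);cv2.circle(win,seed,r,255,-1)
    brown=((im[...,1]>90)&(im[...,0]<25)).astype(np.uint8)*255&win
    cs,_=cv2.findContours(brown,cv2.RETR_EXTERNAL,cv2.CHAIN_APPROX_NONE)
    b=max([k for k in cs if cv2.pointPolygonTest(k,seed,True)>-12],key=cv2.contourArea)
    return b[:,0].astype(float),cv2.minAreaRect(b)
E
python3 - <<'E'
from h import *
cs={n:dict(np.load(f"pics/{n}0.npz")) for n in("scene","top")}
for nm,ss,st,r,zl in(("tall",(365,203),(358,230),21,.163),("short",(183,333),(195,256),24,.098)):
    p={}
    for n,s in(("scene",ss),("top",st)):
        c=cs[n];pts,rc=lid(c,s,r+(5 if n=="scene" else 0),0);p[n]=rc[0]
        w=ray(c,pts,zl+.04)[:,:2];R=cv2.minAreaRect(w.astype(np.float32)*1000)
        print(nm,n,"px",np.round(rc[0],1),np.round(rc[1],1),"world top-plane rect",np.round(cv2.boxPoints(R)).tolist(),"size",np.round(R[1]))
    print(" tri",tri(cs["scene"],p["scene"],cs["top"],p["top"]).round(4))
for n in cs:c=cs[n];print(n,"cam",(-c["R"].T@c["t"]).round(3))
a=cs["top"]["image"][190:275,305:405];b=cs["scene"]["image"][170:265,310:420]
cv2.imwrite("pics/crop.png",np.hstack([cv2.resize(a,(400,340),interpolation=3),cv2.resize(b,(394,340),interpolation=3)])[:,:,::-1])
E
```

```text
tall scene px [364.5 202.5] [39.  9.] world top-plane rect [[549.0, -144.0], [612.0, -178.0], [620.0, -164.0], [556.0, -130.0]] size [16. 72.]
tall top px [357.4 229.2] [ 7.  28.7] world top-plane rect [[557.0, -149.0], [612.0, -179.0], [619.0, -166.0], [564.0, -136.0]] size [15. 63.]
 tri [ 0.5902 -0.1597  0.1824]
short scene px [183.6 333. ] [39.  12.4] world top-plane rect [[494.0, 224.0], [494.0, 203.0], [562.0, 205.0], [561.0, 226.0]] size [68. 20.]
short top px [192.5 256. ] [26.  7.] world top-plane rect [[501.0, 220.0], [502.0, 204.0], [561.0, 206.0], [561.0, 222.0]] size [60. 16.]
 tri [0.5322 0.2182 0.1174]
scene cam [0.332 0.059 0.985]
top cam [ 0.486 -0.054  1.238]
```

View pics/crop.png

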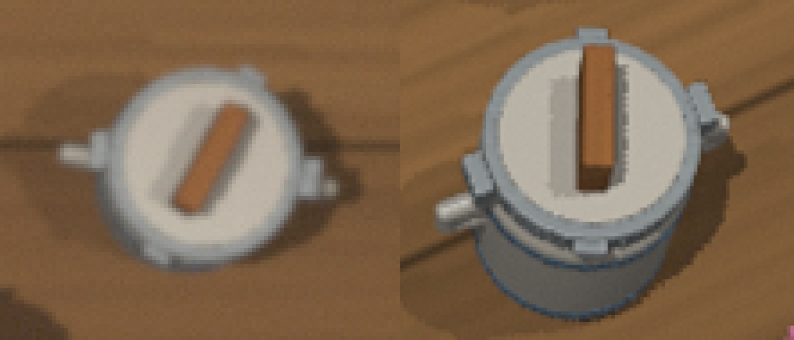

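The crop shows the cream jar with its blue bands, and the bar runs across the ears' line (ears at about top (324,228) and (386,237)). The bar triangulates to z = 0.182, where 0.183 is expected. Its centre is about (0.588, -0.157) and it points at -28.5°. The ears lie at about -97.5°, so it needs a turn of roughly 69°. I'll lift and go over now.

```bash
python3 -m crank '0 0 -0.1 0 0 0 0;0 0 -0.2 0 0 0 0;0 0 -0.26 0 0 0 0;0.5 -0.36 -0.26 0 0 -0.36 0;0.5 -0.36 -0.26 0 0 -0.36 0;0.5 -0.36 -0.26 0 0 -0.36 0;0.5 -0.36 -0.26 0 0 -0.36 0;0.5 -0.36 -0.26 0 0 -0.36 0;0.5 -0.36 -0.26 0 0 -0.36 0;0.5 -0.36 -0.26 0 0 -0.36 0;0.5 -0.36 -0.26 0 0 -0.36 0;0.5 -0.36 -0.26 0 0 -0.36 0;0.5 -0.36 -0.26 0 0 -0.36 0;0.5 -0.36 -0.26 0 0 -0.36 0;0.5 -0.36 -0.26 0 0 -0.36 0' 40
cat > goal.py <<'E'
import sys,numpy as np
from scipy.spatial.transform import Rotation as Ro
from station import bot
x,y,z,a=map(float,sys.argv[1:])   # a: world angle of tool y, deg
o=bot.get_obs();w=o["tool_rot"];R=Ro.from_quat([w[1],w[2],w[3],w[0]])
a=np.radians(a);Y=np.array([np.cos(a),np.sin(a),0]);Z=np.array([0,0,-1.]);G=Ro.from_matrix(np.c_[np.cross(Y,Z),Y,Z])
print("shift",(R.inv().apply(np.array([x,y,z])-o["eef_pos"])/.5).round(4),"turn",((R.inv()*G).as_rotvec()/np.pi).round(4))
print("t",o["t"],"pos",o["eef_pos"].round(4),"q",o["q"].round(2),"F",np.round(o["contact_force"],1),"M",np.round(o["torque"],2))
E
python3 goal.py .588 -.157 .33 61.5
```

```text
t: 1.6
eef_pos: [0.3721, -0.4112, 0.3317]
tool_rot: [-0.0, 0.766, 0.643, -0.0]
contact_force: [-1.6, -0.1, 0.0]
gripper_width: 0.998
grasp_force: 0.0
shift [0.5751 0.3377 0.0034] turn [-0.000e+00 -1.000e-04 -3.967e-01]
t 1.6 pos [ 0.3721 -0.4112  0.3317] q [ 0.96  0.2  -0.28  1.66  0.06  1.3   0.5 ] F [-1.6 -0.1  0. ] M [-0.03 -0.02 -0.  ]
```

```bash
python3 -m crank '0.575 0.338 0 0 0 -0.397 0;0.575 0.338 0 0 0 -0.397 0;0.575 0.338 0 0 0 -0.397 0;0.575 0.338 0 0 0 -0.397 0;0.575 0.338 0 0 0 -0.397 0;0.575 0.338 0 0 0 -0.397 0;0.575 0.338 0 0 0 -0.397 0;0.575 0.338 0 0 0 -0.397 0;0.575 0.338 0 0 0 -0.397 0;0.575 0.338 0 0 0 -0.397 0;0.575 0.338 0 0 0 -0.397 0;0.575 0.338 0 0 0 -0.397 0'
python3 goal.py .588 -.157 .172 61.5
```

```text
t: 2.8
eef_pos: [0.5878, -0.1568, 0.3318]
tool_rot: [0.0, 0.246, 0.969, -0.0]
contact_force: [0.2, 0.9, -0.2]
gripper_width: 0.998
grasp_force: 0.0
shift [-5.000e-04 -2.000e-04  3.197e-01] turn [-0.0001  0.      0.0002]
t 2.8 pos [ 0.5878 -0.1568  0.3318] q [ 0.63  0.34 -0.62  1.52  0.2   1.35  1.06] F [ 0.2  0.9 -0.2] M [0.01 0.02 0.06]
```

```bash
python3 -m crank '0 0 0.08 0 0 0 0;0 0 0.16 0 0 0 0;0 0 0.22 0 0 0 0;0 0 0.26 0 0 0 0;0 0 0.29 0 0 0 0;0 0 0.31 0 0 0 0;0 0 0.32 0 0 0 0;0 0 0.32 0 0 0 0' 60
python3 - <<'E'
from station import eyes
import cv2,numpy as np
o=[]
c=eyes.read_camera("scene")["image"][120:280,270:450];d=eyes.read_camera("top")["image"][160:320,270:450]
cv2.imwrite("pics/d.png",np.hstack([cv2.resize(i,(396,352)) for i in(c,d)])[:,:,::-1])
E
```

```text
t: 3.6
eef_pos: [0.5881, -0.1564, 0.1719]
tool_rot: [0.0, 0.245, 0.97, 0.0]
contact_force: [0.5, 0.9, 0.3]
gripper_width: 0.999
grasp_force: 0.0
```

View pics/d.png

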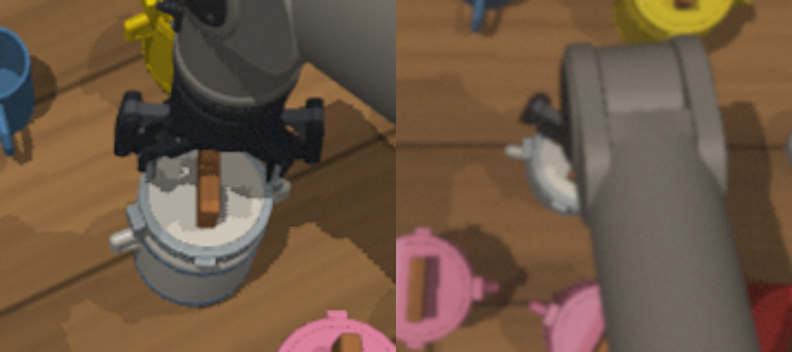

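The fingers stand on either side of the bar, which shows between them at about crop (208,190), clear of the lid. I'll close the gripper.

```bash
python3 -m crank '0 0 0 0 0 0 1;0 0 0 0 0 0 1;0 0 0 0 0 0 1;0 0 0 0 0 0 1;0 0 0 0 0 0 1;0 0 0 0 0 0 1;0 0 0 0 0 0 1;0 0 0 0 0 0 1;0 0 0 0 0 0 1;0 0 0 0 0 0 1' 60; python3 goal.py .588 -.157 .172 61.5
```

```text
t: 4.7
eef_pos: [0.5875, -0.1573, 0.1722]
tool_rot: [-0.0, 0.245, 0.969, -0.001]
contact_force: [-4.7, -3.7, 5.2]
gripper_width: 0.14
grasp_force: 58.7
shift [-0.0006  0.001   0.0003] turn [-0.0005 -0.      0.0006]
t 4.7 pos [ 0.5875 -0.1573  0.1722] q [ 0.6   0.46 -0.59  1.72  0.29  1.05  0.99] F [-4.7 -3.7  5.2] M [-0.59  0.83 -0.06]
```

```bash
python3 -m crank '0 0 0 0 0 0.03 1;0 0 0 0 0 0.06 1;0 0 0 0 0 0.09 1;0 0 0 0 0 0.12 1;0 0 0 0 0 0.15 1;0 0 0 0 0 0.18 1;0 0 0 0 0 0.21 1;0 0 0 0 0 0.24 1;0 0 0 0 0 0.27 1;0 0 0 0 0 0.3 1;0 0 0 0 0 0.32 1;0 0 0 0 0 0.34 1;0 0 0 0 0 0.34 1;0 0 0 0 0 0.34 1'; python3 goal.py .588 -.157 .172 -7.5
```

```text
t: 6.1
eef_pos: [0.5893, -0.1561, 0.1723]
tool_rot: [0.001, 0.704, 0.711, 0.001]
contact_force: [4.7, -0.8, 0.7]
gripper_width: 0.137
grasp_force: 58.7
shift [-0.0017 -0.0027  0.0005] turn [ 0.0009 -0.0001  0.0448]
t 6.1 pos [ 0.5893 -0.1561  0.1723] q [ 0.44  0.42 -0.37  1.73  0.18  1.02  0.02] F [ 4.7 -0.8  0.7] M [-0.2  -0.93 -0.06]
```

```bash
python3 -m crank '0 0 0 0 0 0.015 1;0 0 0 0 0 0.03 1;0 0 0 0 0 0.045 1;0 0 0 0 0 0.045 1;0 0 0 0 0 0.045 1'; python3 goal.py .588 -.157 .172 -7.5
```

```text
t: 6.6
eef_pos: [0.5896, -0.1562, 0.1723]
tool_rot: [0.001, 0.752, 0.659, 0.001]
contact_force: [6.0, -0.9, 0.0]
gripper_width: 0.137
grasp_force: 58.7
shift [-0.0021 -0.003   0.0006] turn [ 0.0011 -0.0001 -0.0002]
t 6.6 pos [ 0.5896 -0.1562  0.1723] q [ 0.42  0.42 -0.34  1.73  0.16  1.01 -0.11] F [ 6.  -0.9  0. ] M [-0.27 -1.12  0.  ]
```

```bash
python3 -m crank '0 0 0 0 0 0.01 1;0 0 0 0 0 0.02 1;0 0 0 0 0 0.025 1;0 0 0 0 0 0.025 1;0 0 0 0 0 0.025 1'; python3 goal.py .588 -.157 .172 -7.5
```

```text
t: 7.1
eef_pos: [0.5896, -0.1562, 0.1723]
tool_rot: [0.001, 0.777, 0.63, 0.001]
contact_force: [4.7, -1.2, -0.2]
gripper_width: 0.14
grasp_force: 60.8
shift [-0.0022 -0.0027  0.0005] turn [ 0.0011 -0.     -0.0247]
t 7.1 pos [ 0.5896 -0.1562  0.1723] q [ 0.4   0.42 -0.33  1.73  0.15  1.01 -0.18] F [ 4.7 -1.2 -0.2] M [-0.27 -1.09  0.52]
```

Mz jumped to 0.52 N m and the grip shifted, so the bar is at the stop. I'll open, then rise.

```bash
python3 -m crank '0 0 0 0 0 -0.015 0;0 0 0 0 0 -0.015 0;0 0 0 0 0 -0.015 0;0 0 0 0 0 -0.015 0;0 0 0 0 0 -0.015 0;0 0 0 0 0 -0.015 0;0 0 0 0 0 -0.015 0;0 0 -0.05 0 0 -0.015 0;0 0 -0.13 0 0 -0.015 0;0 0 -0.22 0 0 -0.015 0;0 0 -0.3 0 0 -0.015 0;0 0 -0.36 0 0 -0.015 0;-0.3 0 -0.4 0 0 -0.015 0;-0.3 0 -0.4 0 0 -0.015 0;-0.3 0 -0.4 0 0 -0.015 0;-0.3 0 -0.4 0 0 -0.015 0;-0.3 0 -0.4 0 0 -0.015 0'
python3 - <<'E'
from station import eyes
import cv2,numpy as np
c=eyes.read_camera("scene")["image"];d=eyes.read_camera("top")["image"][160:320,270:450]
cv2.imwrite("pics/e.png",np.hstack([cv2.resize(i,(396,352)) for i in(c[120:280,270:450],d)])[:,:,::-1])
a=np.load("pics/scene0.npz")["image"]
print("short jar lid change",np.abs(c[300:375,150:230].astype(int)-a[300:375,150:230]).mean())
E
```

```text
t: 8.8
eef_pos: [0.5557, -0.3047, 0.3717]
tool_rot: [-0.0, 0.764, 0.645, -0.0]
contact_force: [0.1, 1.4, -0.1]
gripper_width: 1.003
grasp_force: 0.0
short jar lid change 6.302944444444444
```

View pics/e.png

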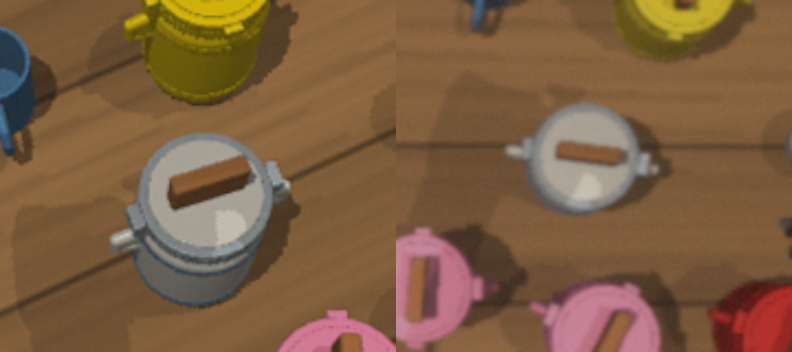

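The bar now lies along the ears' line: in the top crop it runs (558,151)–(625,158), and the ears sit at (515,152) and (655,170). The arm is clear of everything.

```bash
python3 -c "
from station import ticket;print(ticket.hand_in())"
```

```text
the job is handed in; nothing more can be done
None
```

The tall jar's lid is turned against its stop with the bar in line with the ears, the gripper is open and clear, the short jar was never approached, and the job is handed in (no verdict was returned).

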